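# Return the cartridge to the row and lock the sliding bookend

### The arm

A 6-joint arm with a two-finger parallel gripper is mounted at the origin on the work surface. World frame = base frame: x ahead of the robot, y to its left, z up, the work surface at z = 0. Lengths are in m, angles in rad, forces in N, time in s.
With the tool pointing down it reaches from about 0.4 to 0.825 m from the base axis. Payload 7 kg.
Tool frame: the origin (TCP) lies between the finger pads; the fingertips stand 22 mm ahead of it and the grasp point (between the pads) lies 3 mm ahead of it; z points along the fingers, x is the direction in which the jaws open and shut, and the axes are right-handed (so a half turn about z gives the same grasp; the last joint's range is limited). The gripper opens to 88 mm and grips with 3 to 60 N. Pads are 19 mm wide; open, the fingers measure 130 mm over their backs; the gripper's body (78 mm by 193 mm) begins 47 mm behind the grasp point.
Start: joints at [1.573, 0.359, 0.012, 0, -1.224, -0.288], TCP at [0.19, 0.648, 0.249] pointing down, gripper open.
Joint ranges: [-3.07, 3.07], [-1.43, 2.12], [-1.02, 1.25], [-3.03, 1.67], [-3.05, -0], [-3.03, 3.03]. Speed limits (rad/s): [2.39, 2.39, 3.01, 3.14, 3.14, 3.14].

### API

Orientations are given as a unit quaternion [x, y, z, w].
In Python, from station import * gives the robot as it stands.
- The arm moves only by the tool move_arm, never from a script. Its argument "increments" is a list of rows, each an object with "xyz": the shift along the tool's x, y, z in cm, a list of three; "twist": the turn about the tool's z in degrees; "jaw": the opening, from 0 (shut) to 1 (fully open). A call has 1 to 10 rows; each row is the pose to reach, as a shift and turn from the pose commanded when the call began, along the tool's axes at that moment; what a row does not reach only later rows make up. A row lasts 1/8 s, in which the tool goes at most 62.5 mm and 10.7 degrees, less where a joint would pass 70% of its speed; a pose out of reach is approached as far as the arm can. A call with a gripper value outside its range is refused whole. The fingers move at their own pace and stop on an object; "force" is the grip in N (left out, the last holds). Time passes only in rows, so rows that repeat a pose let the fingers close. It gives the time, the measured TCP pose, the force and the opening at its end, in the units of the state.
- get_state(): the state, without advancing time (a new reading comes with each control period).
- get_image(name): name is "scene" or "top" or "wrist"; returns the picture (480x640x3 uint8, red, green, blue); there is no depth.
- get_calibration(name): a dict with "camera_matrix" (3x3 intrinsics, pixels), "rvec" (rotation vector, rad) and "tvec" (3), from world to camera coordinates, as OpenCV has them. Camera axes: x right, y down, z forward; pixel columns grow to the right and rows downward; lengths in m; the calibration is good to about 2 mm. A picture is of the moment at which its call begins: read the wrist's pose just before it. get_calibration takes no time and is no camera call; for the wrist camera it gives the pose at the moment of the call.
- sign_off(): hands the job in, once; it reports no verdict.
The state is a dict: "clock": time; "joint_pos": joint angles; "qvel": joint speeds; "joint_torque": joint torques, N m; "tool_pos": TCP position; "tcp_rot": TCP orientation; "force": force on the tool from outside, world axes, zero at the start; "torque": the same for the moment, N m; "opening": finger opening in m.
Only numpy, scipy, OpenCV 4.12 (cv2) and the standard library are available. Lean on these libraries where they do the work, as an engineer would, in place of code of your own. Each camera call takes 0.05 s, during which the arm holds its last target. There are 200 camera calls.

### The job

Take the grey cartridge out of the green console and stand it on the display rail beside the other two, between them and the sliding bookend, lined up with them. Then slide the bookend up snug against the row and turn its red lock knob clockwise until it suddenly becomes stiff, and from there give it one eighth of a turn more, no further. Leave the row upright, the knob tight and everything else on the shelf where it is.

Things in the scene. Friction and masses are not known exactly. Their poses are not given: they have to be found in the camera images.
- console: transparent green console, fixed, 150 x 200 x 45 mm (own x, y, z); origin at the centre of its underside. Deck 45 mm up, with a slot at its centre: 65 mm along own y, 23 mm along x, floor 30 mm above the shelf. At both slot ends (y 33 to 47 mm, either sign) stand guides 30 mm wide, up to 98 mm above the shelf: a cartridge there can be taken only by its broad faces (+x, -x).
- cart_mid (a point): centre of the loose grey cartridge with yellow labels that starts standing in the console's slot (top 102 mm above the shelf): 20 mm thick (own x, normal to the broad faces), 62 mm wide (own y), 72 mm tall (own z, up); this point is 36 mm above its foot; 0.06 to 0.13 kg. Either face may look to the bookend. The shelf between console and rail (0.54 m straight ahead of the robot) is free.
- rail: fixed aluminium rail, 85 x 270 x 10 mm (own x, y, z), origin at the centre of its underside. End plate's inner face at y = -120 mm; towards +y two row cartridges (to y = -79), a free bay 32 to 36 mm long, then the bookend. The bay has no room for fingers at the broad faces: hold the cartridge by its edges (rail's +x, -x sides). Finished, its centre is at x 0, y -69, z 46 mm, broad faces along y.
- row_a_mid (a point): centre of the loose row cartridge with blue label next to the end plate, same size as the other; own x (thickness) lies along the rail's y
- row_b_mid (a point): centre of the loose row cartridge with red label next to the bay, same size; own x (thickness) lies along the rail's y
- fence_face (a point): middle of the bookend's front face, 46 mm above the shelf; the face looks to the rail's -y, is 75 mm wide (rail's x) and reaches 61 mm above the shelf. Behind its 10 mm plate a wooden foot, 56 mm wide, up to 35 mm above the shelf, ends 108 mm behind the face; the lock knob's axis is 68 mm behind the face.
- fence (a joint): travel of the bookend along the rail's -y, m: 0 fully open (face at rail y = -43 mm), 0.020 the far stop; with three cartridges standing tight it stops at about 0.017. It slides with about 5 N of drag and stays where it is left; it may be moved by the gripped knob.
- knob_grip (a point): centre of the red lock knob's bar, on its upright axis, 65 mm above the shelf. Bar 46 mm long (own x), 14 mm wide (own y), 51 to 79 mm above the shelf, white stripe on top of its +x half; it turns about z, clockwise from above to tighten. Below it a stem and a steel washer, up to 44 mm above the shelf.
- lock_knob (a joint): free run of the knob, rad, growing as the knob is turned clockwise seen from above; it starts between 0 and 0.9 and turns with about 0.03 N m until the screw bites at 1.5, where it stops growing
- lock_screw (a joint): further turn of the screw after the bite, rad, clockwise; 0 until the bite; the torque on the knob is then about 0.35 N m, and the screw stays where it is left (end stop 1.6). The knob's bar sits on a rubber core that winds up about 0.09 rad (5 degrees) under this torque before the screw follows, and springs back when let go.
- mushroom: white ceramic mushroom figurine, 60 mm across the cap, 63 mm tall, loose; origin at the centre of its foot; leave alone
- jar: round glass jar with brass screw lid, 72 mm across, 85 mm tall, loose; origin at the centre of its underside; leave alone
- grip_shell: dark blue hard silicone controller grip, about 90 x 130 x 30 mm, loose; origin at its underside; leave alone
- mug: blue mug, 76 mm across, 85 mm tall, loose; origin at the centre of its underside; leave alone
- driver: screwdriver 160 mm long lying on the shelf, loose; leave alone
Things that resemble listed ones, but are neither listed nor needed, are in the scene too. What is shaped like the part that bears row_b_mid but orange is not meant.

How it is judged:
On the way, in this order (a step that is already met when the one before it is completed fails the run):
1. the cartridge is out of the console, clear of the slot (horizontal distance between cart_mid and console above 0.08 m), for 0.1 s.
2. the cartridge stands upright in the bay on the rail, let go, the bookend still unlocked (angle between cart_mid's own z axis and vertical below 0.12 rad and z of cart_mid in the frame of rail between 0.042 and 0.05 m and x of cart_mid in the frame of rail between -0.012 and 0.012 m and y of cart_mid in the frame of rail between -0.072 and -0.045 m and contact force between the fingers and cart below 0.2 N and value of joint lock_screw below 0.1 rad), for 0.2 s.
3. the bookend is snug against the row before the knob bites (value of joint fence above 0.0135 m and value of joint lock_screw below 0.1 rad), for 0.1 s.
4. the knob has been turned until it bites, with the bookend snug (value of joint fence above 0.0135 m and value of joint lock_knob above 1.45 rad), for 0.1 s.
5. the knob has been given about an eighth of a turn more (value of joint lock_knob above 1.3 rad and value of joint lock_screw between 0.53 and 1.04 rad), for 0.1 s.
At the end, for the whole second after the job is handed in: Cartridge upright (7 deg) on the rail between the row and the bookend, square within 10 deg, within 12 mm of mid-rail; row upright within 15 mm of mid-rail; at most 3.5 mm of play; knob turned 45 +-15 deg past the bite, backed off no more than 0.2 rad (all of step 5 and angle between each of cart_mid, row_a_mid, row_b_mid's own z axis and vertical below 0.12 rad and angle between the x axis of cart_mid and the y axis of rail, either way round below 0.17 rad and z of cart_mid in the frame of rail between 0.042 and 0.05 m and x of cart_mid in the frame of rail between -0.012 and 0.012 m and y of cart_mid in the frame of rail between -0.074 and -0.063 m and z of each of row_a_mid, row_b_mid in the frame of rail below 0.05 m and x of row_a_mid in the frame of rail between -0.015 and 0.015 m and x of row_b_mid in the frame of rail between -0.015 and 0.015 m and value of joint fence above 0.0135 m); the robot touches nothing.
It fails at once if the knob is overtightened by more than 15 degrees past the eighth of a turn (value of joint lock_screw above 1.05 rad).
It fails at once if the mushroom is moved more than 30 mm or tipped over (distance of mushroom from where it was at the start of the episode above 0.03 m or angle between mushroom's own z axis and vertical above 0.5 rad).
It fails at once if the jar is moved more than 30 mm or tipped over (distance of jar from where it was at the start of the episode above 0.03 m or angle between jar's own z axis and vertical above 0.5 rad).
It fails at once if the controller grip, mug or screwdriver is moved more than 30 mm (distance of any of grip_shell, mug, driver from where it was at the start of the episode above 0.03 m).
It fails at once if a row cartridge is knocked over (angle between any of row_a_mid, row_b_mid's own z axis and vertical above 0.5 rad).
It also fails if it takes over 72 s, if anything falls off the work surface, if the arm or the gripper's body presses on something with over 40 N, if the wrist force passes 120 N, or if a joint passes its speed limit or range.

## Working session

There is one attempt and no reset: what is moved stays moved. The work goes in short steps, Python scripts to look and compute and a tool call to move; the robot and the scene stay as the last step left them, time stands still between calls to the robot, and variables do not carry over. Pictures are saved under pics/ and viewed, about 8 in all and at most 12, crops included, and the job is handed in when it is done.

Besides the shell and the picture viewer there is one more tool, called after ">>>" by a JSON object that holds its "api" and its "payload", one argument or row to a line. move_arm: Moves the arm, as the interface text tells. Its arguments: {"type":"object","properties":{"increments":{"type":"array"},"force":{"type":"number"}},"required":["increments"]}

```bash
mkdir -p pics && ls
cat > h.py <<'E'
from station import *
import numpy as np, cv2
from scipy.spatial.transform import Rotation as R
def save(name,fn):
    im=get_image(name); cv2.imwrite('pics/'+fn,cv2.cvtColor(im,cv2.COLOR_RGB2BGR)); return im
def ray(c,uv):
    K=np.array(c['camera_matrix']);Rm=cv2.Rodrigues(np.array(c['rvec'],float))[0];t=np.array(c['tvec'],float).ravel()
    o=-Rm.T@t; d=np.array([Rm.T@(np.linalg.inv(K)@[u,v,1]) for u,v in np.atleast_2d(uv)]); return o,d
def onz(c,uv,z):
    o,d=ray(c,uv); return o+d*((z-o[2])/d[:,2:3])
def proj(c,P):
    return cv2.projectPoints(np.atleast_2d(np.array(P,float)),np.array(c['rvec'],float),np.array(c['tvec'],float),np.array(c['camera_matrix']),None)[0].reshape(-1,2)
E
python3 - <<'E'
from h import *
print(get_state())
for n in('scene','top','wrist'):
    c=get_calibration(n); o,d=ray(c,[[320,240]]); print(n,o,d)
a=save('scene','s0.png');b=save('top','t0.png')
E
```

```text
pics
{'clock': 0.0, 'joint_pos': array([ 1.57312166e+00,  3.59413485e-01,  1.10363475e-02, -3.26709042e-04,
       -1.22412333e+00, -2.88111381e-01]), 'qvel': array([ 8.69611785e-04, -8.32237403e-05,  8.16260401e-04,  7.29522444e-04,
       -3.14963578e-04, -6.23260086e-04]), 'joint_torque': array([ 8.34954608e-05, -5.82722247e+01,  2.93058103e+01,  6.99725792e+00,
        6.95596682e-03, -1.44915562e-04]), 'tool_pos': array([0.19018623, 0.64716438, 0.2475999 ]), 'tcp_rot': array([-5.99158161e-01,  8.00630220e-01, -5.91605354e-04, -6.32151660e-04]), 'force': array([ 0.1664108 , -0.0300577 , -0.07656078]), 'torque': array([ 0.0133043 ,  0.00656567, -0.04532922]), 'opening': 0.08771209121406078}
scene [ 1.35875377 -0.54460065  1.2047563 ] [[-0.51342997  0.37390555 -0.77243296]]
top [0.51795402 0.0116609  1.33210912] [[ 0.04123886 -0.01160459 -0.99926047]]
wrist [0.25336464 0.62861626 0.38389046] [[-0.23872584  0.07282206 -0.96836777]]
```

View pics/t0.png

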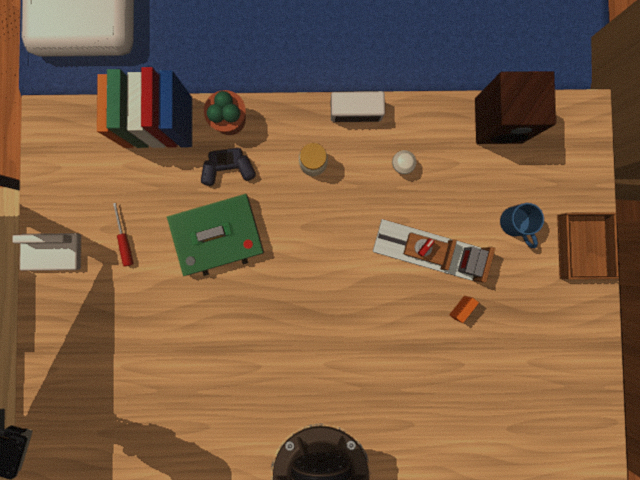

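View pics/s0.png

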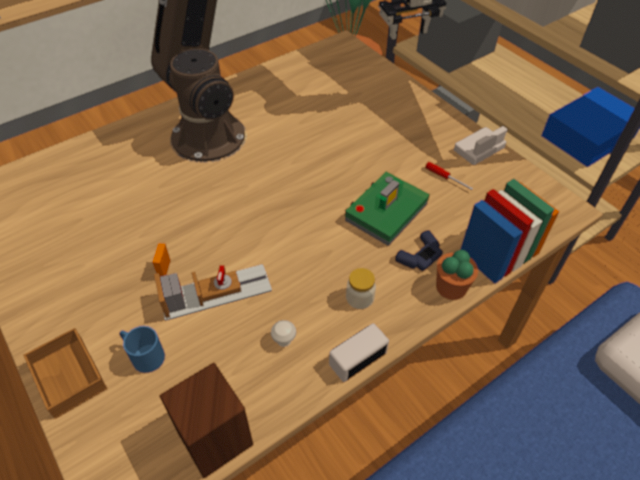

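The top view shows the console around (215,235), with the cartridge at (210,234). The rail runs from (380,235) to (490,265), with its end plate on the right and the red knob at (426,247). The scene view agrees. Next I'll measure the console and rail by colour masks.

Run:
```python
from h import *
im=cv2.imread('pics/t0.png');c=get_calibration('top');hsv=cv2.cvtColor(im,cv2.COLOR_BGR2HSV)
def big(m):
    cs=cv2.findContours(m,cv2.RETR_EXTERNAL,cv2.CHAIN_APPROX_NONE)[0]; return max(cs,key=cv2.contourArea)
m=cv2.inRange(hsv,(45,80,40),(85,255,255)); m[:, :150]=0;m[:185]=0
k=big(m); box=cv2.boxPoints(cv2.minAreaRect(k)); P=onz(c,box,.045)
print('console',box.round(1).tolist());print(P.round(4),np.linalg.norm(np.diff(P,axis=0),axis=1),P.mean(0))
e=P[1]-P[0]
# rail: grey
m=cv2.inRange(hsv,(0,0,120),(180,45,255));m[:, :365]=0;m[:,500:]=0;m[:210]=0;m[295:]=0
print(cv2.countNonZero(m))
g=im[205:300,360:510]; cv2.imwrite('pics/r0.png',cv2.resize(g,None,fx=5,fy=5,interpolation=cv2.INTER_CUBIC))
m=cv2.inRange(hsv,(0,150,90),(6,255,255))|cv2.inRange(hsv,(174,150,90),(180,255,255));m[:,:410]=0;m[:,440:]=0;m[:235]=0;m[262:]=0
k=big(m);r=cv2.minAreaRect(k);print('knob',r,onz(c,[r[0]],.079))
# orange/mushroom etc
for n,uv,z in(('mush',(404,162),.06),('jar',(314,157),.085),('mug',(523,222),.085),('orange',(466,308),.05)): print(n,onz(c,[uv],z).round(3))
```

```text
console [[166.3000030517578, 216.5], [246.1999969482422, 193.6999969482422], [263.20001220703125, 253.10000610351562], [183.3000030517578, 275.8999938964844]]
[[0.6322 0.3682 0.045 ]
 [0.6856 0.1745 0.045 ]
 [0.541  0.1341 0.045 ]
 [0.4883 0.3267 0.045 ]] [0.20090497 0.1501533  0.19964159] [0.58677192 0.25088833 0.045     ]
1462
knob ((425.9154052734375, 246.8230743408203), (6.490228652954102, 18.5936279296875), 37.87498474121094) [[ 0.55084044 -0.25156823  0.079     ]]
mush [[ 0.756 -0.208  0.06 ]]
jar [[0.766 0.009 0.085]]
mug [[ 0.606 -0.479  0.085]]
orange [[ 0.404 -0.35   0.05 ]]
```

View pics/r0.png

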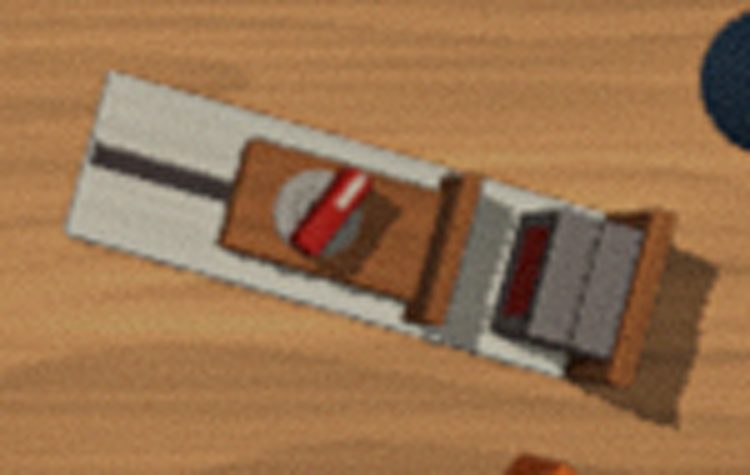

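The crop, scaled 5x with origin (360,205), shows the rail's left corners at (110,72) and (67,235). The lower edge runs to (565,375). The knob is centred near (334,213) with its stripe to the upper right, and the bay lies between the fence plate (about x=470) and the red-labelled cartridge (about x=525). The orange lookalike sits below the rail.

```bash
cat >> h.py <<'E'
def rot(a): return np.array([[np.cos(a),-np.sin(a)],[np.sin(a),np.cos(a)]])
def plan(p,yawdeg):
    """shift cm (tool axes) and twist to bring TCP to world p with tool-x at yawdeg, tool down"""
    s=get_state(); Rm=R.from_quat(s['tcp_rot']).as_matrix(); y=np.degrees(np.arctan2(Rm[1,0],Rm[0,0]))
    tw=-((yawdeg-y+180)%360-180)
    print('at',s['tool_pos'].round(4),'yaw',y.round(2),'z',Rm[:,2].round(3),'t',round(float(s['clock']),2),'J',s['joint_pos'].round(2),'-> cm',(Rm.T@(np.array(p)-s['tool_pos'])*100).round(2),'twist',round(tw,1))
E
python3 - <<'E'
from h import *
c=get_calibration('top')
f=lambda q:np.array(q)/5+[360,205]
P=onz(c,[f((110,72)),f((67,235)),f((565,375)),f((450,172))],.010)
print(P.round(4),'width',np.linalg.norm(P[0]-P[1]))
x=P[0]-P[1];e1=P[1]-P[2];e2=P[0]-P[3]
for v,o in((x,0),(e1,90),(e2,90)):print(np.degrees(np.arctan2(v[1],v[0]))-o)
yaw=np.radians(-15.5);M=rot(yaw)
ro=(P[0]+P[1])[:2]/2-M@[0,.135]
print('rail',ro)
K=onz(c,[f((334,213))],.079)[0]; print('knob',K,'railframe',M.T@(K[:2]-ro),'expect ~(0,.025)')
print('bay target',ro+M@[0,-.062],'row tops',(M.T@(onz(c,[f((585,285))],.082)[0,:2]-ro)))
print('orange rf',M.T@(onz(c,[(466,308)],.05)[0,:2]-ro))
# cartridge in console: label/grey top
im=cv2.imread('pics/t0.png')[215:250,190:235];hsv=cv2.cvtColor(im,cv2.COLOR_BGR2HSV)
m=cv2.inRange(hsv,(0,0,90),(180,60,255));cs=cv2.findContours(m,cv2.RETR_EXTERNAL,2)[0];r=cv2.minAreaRect(max(cs,key=cv2.contourArea))
print('cart',r,onz(c,[np.array(r[0])+[190,215]],.102))
plan([.587,.251,.22],-164.6)
E
```

```text
[[ 0.622  -0.1584  0.01  ]
 [ 0.5413 -0.1356  0.01  ]
 [ 0.4694 -0.3805  0.01  ]
 [ 0.5704 -0.3262  0.01  ]] width 0.08391994620302999
-15.764594269585329
-16.361494137957436
-17.108727568972768
rail [ 0.54558717 -0.27713747]
knob [ 0.54899203 -0.25360449  0.079     ] railframe [-0.00300789  0.023587  ] expect ~(0,.025)
bay target [ 0.52901839 -0.33688256] row tops [-0.00579603 -0.09763825]
orange rf [-0.116548   -0.10796893]
cart ((19.218399047851562, 17.74880027770996), (8.199999809265137, 26.639997482299805), 73.73979187011719) [[0.5883447  0.25306489 0.102     ]]
at [0.1902 0.6472 0.2477] yaw -106.38 z [-0.    -0.001 -1.   ] t 0.1 J [ 1.57  0.36  0.01 -0.   -1.22 -0.29] -> cm [ 26.82 -49.24   2.82] twist 58.2
```

>>> {"api": "move_arm", "payload": {
  "increments": [
    {"xyz":[26.8,-49.2,2.8],"twist":58,"jaw":0.8},
    {"xyz":[26.8,-49.2,2.8],"twist":58,"jaw":0.8},
    {"xyz":[26.8,-49.2,2.8],"twist":58,"jaw":0.8},
    {"xyz":[26.8,-49.2,2.8],"twist":58,"jaw":0.8},
    {"xyz":[26.8,-49.2,2.8],"twist":58,"jaw":0.8},
    {"xyz":[26.8,-49.2,2.8],"twist":58,"jaw":0.8},
    {"xyz":[26.8,-49.2,2.8],"twist":58,"jaw":0.8},
    {"xyz":[26.8,-49.2,2.8],"twist":58,"jaw":0.8},
    {"xyz":[26.8,-49.2,2.8],"twist":58,"jaw":0.8},
    {"xyz":[26.8,-49.2,2.8],"twist":58,"jaw":0.8}
  ]
}}

```text
clock: 1.35
tool_pos: [0.5887, 0.2482, 0.2192]
tcp_rot: [-0.133, 0.991, -0.001, -0.001]
force: [-0.7, 0.4, -1.8]
opening: 0.0702
```

Run:
```python
from h import *
c=get_calibration('wrist');save('wrist','w1.png');c=get_calibration('wrist')
plan([.588,.252,.078],-164.6)
print(proj(c,[[.588,.252,.102],[.588,.252,.022]]))
```

```text
at [0.5876 0.2497 0.2195] yaw -164.59 z [-0.001 -0.001 -1.   ] t 1.4 J [ 0.71  0.32 -0.11 -0.   -1.14 -0.44] -> cm [-0.12  0.22 14.15] twist 0.0
[[318.95181321 244.92924018]
 [319.54047276 220.3373509 ]]
```

View pics/w1.png

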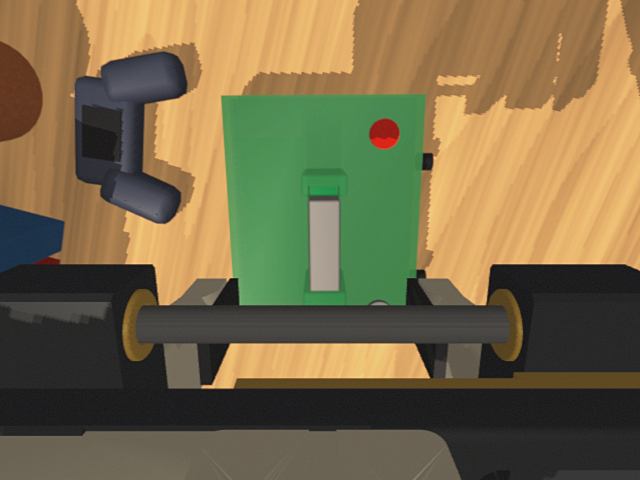

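The wrist view shows the cartridge top from (309,200) to (340,292), square to the tool. Its centre is (324.5,246), about 5 px right of the prediction.

Run:
```python
from h import *
c=get_calibration('wrist')
p=onz(c,[[324.5,246]],.102)[0];print(p)
plan([p[0],p[1],.078],-164.6)
```

```text
[0.58430288 0.25173392 0.102     ]
at [0.5876 0.2497 0.2195] yaw -164.59 z [-0.001 -0.001 -1.   ] t 1.4 J [ 0.71  0.32 -0.11 -0.   -1.14 -0.44] -> cm [ 0.24  0.29 14.15] twist 0.0
```

>>> {"api": "move_arm", "payload": {
  "increments": [
    {"xyz":[0.2,0.25,5],"twist":0,"jaw":0.7},
    {"xyz":[0.2,0.25,9],"twist":0,"jaw":0.7},
    {"xyz":[0.2,0.25,12],"twist":0,"jaw":0.7},
    {"xyz":[0.2,0.25,14],"twist":0,"jaw":0.7},
    {"xyz":[0.2,0.25,14],"twist":0,"jaw":0.7}
  ]
}}

```text
clock: 2.02
tool_pos: [0.5825, 0.254, 0.079]
tcp_rot: [-0.137, 0.991, -0.001, -0.002]
force: [0.4, 0.2, 1.0]
opening: 0.0615
```

>>> {"api": "move_arm", "payload": {
  "increments": [
    {"xyz":[0,0,0],"twist":0,"jaw":0.1},
    {"xyz":[0,0,0],"twist":0,"jaw":0.1},
    {"xyz":[0,0,0],"twist":0,"jaw":0.1},
    {"xyz":[0,0,0],"twist":0,"jaw":0.1},
    {"xyz":[0,0,0],"twist":0,"jaw":0.1},
    {"xyz":[0,0,0],"twist":0,"jaw":0.1}
  ],
  "force": 20
}}

```text
clock: 2.78
tool_pos: [0.5844, 0.2536, 0.0808]
tcp_rot: [-0.136, 0.991, 0.0, 0.0]
force: [0.2, 0.4, 2.5]
opening: 0.0196
```

>>> {"api": "move_arm", "payload": {
  "increments": [
    {"xyz":[0,0,-2],"twist":0,"jaw":0.1},
    {"xyz":[0,0,-4.5],"twist":0,"jaw":0.1},
    {"xyz":[0,0,-8],"twist":0,"jaw":0.1},
    {"xyz":[0,0,-10],"twist":0,"jaw":0.1},
    {"xyz":[0,0,-10],"twist":0,"jaw":0.1}
  ]
}}

```text
clock: 3.4
tool_pos: [0.5849, 0.254, 0.1822]
tcp_rot: [-0.136, 0.991, 0.001, 0.001]
force: [-0.1, -0.3, -1.5]
opening: 0.0198
```

Run:
```python
from h import *
s=get_state();print(s['opening'],s['force'])
plan([.54,-.01,.15],-164.6)
```

```text
0.01977319636194921 [-0.12722054 -0.28708406 -1.53898009]
at [0.5849 0.254  0.1822] yaw -164.38 z [ 0.002  0.002 -1.   ] t 3.4 J [ 0.72  0.34 -0.17  0.   -1.06 -0.44] -> cm [ 11.44 -24.22   3.16] twist 0.2
```

>>> {"api": "move_arm", "payload": {
  "increments": [
    {"xyz":[2.5,-5.2,0],"twist":0,"jaw":0.1},
    {"xyz":[5,-10.4,0],"twist":0,"jaw":0.1},
    {"xyz":[7.5,-15.6,0],"twist":0,"jaw":0.1},
    {"xyz":[9.5,-20.5,3],"twist":0,"jaw":0.1},
    {"xyz":[11.4,-24.2,7],"twist":0,"jaw":0.1},
    {"xyz":[11.4,-24.2,11],"twist":0,"jaw":0.1},
    {"xyz":[11.4,-24.2,12.5],"twist":0,"jaw":0.1},
    {"xyz":[11.4,-24.2,12.5],"twist":0,"jaw":0.1},
    {"xyz":[11.4,-24.2,12.5],"twist":0,"jaw":0.1}
  ]
}}

```text
clock: 4.53
tool_pos: [0.5406, -0.0094, 0.0566]
tcp_rot: [-0.137, 0.991, 0.0, 0.001]
force: [0.4, 0.2, 0.5]
opening: 0.0198
```

>>> {"api": "move_arm", "payload": {
  "increments": [
    {"xyz":[0,0,0.25],"twist":0,"jaw":0.1},
    {"xyz":[0,0,0.5],"twist":0,"jaw":0.1},
    {"xyz":[0,0,0.5],"twist":0,"jaw":0.1},
    {"xyz":[0,0,0.5],"twist":0,"jaw":0.1}
  ]
}}

```text
clock: 5.03
tool_pos: [0.5398, -0.01, 0.0509]
tcp_rot: [-0.136, 0.991, 0.0, 0.0]
force: [-1.2, 1.3, 1.6]
opening: 0.0198
```

Run:
```python
from h import *
s=get_state();print(s['force'],s['torque'],s['tool_pos'])
im=save('wrist','w2.png')
```

```text
[-1.21213749  1.3065275   1.63205992] [0.54903419 0.15064485 0.03833054] [ 0.53982195 -0.00997471  0.05085203]
```

>>> {"api": "move_arm", "payload": {
  "increments": [
    {"xyz":[0,0,0.1],"twist":0,"jaw":0.1},
    {"xyz":[0,0,0.2],"twist":0,"jaw":0.1},
    {"xyz":[0,0,0.2],"twist":0,"jaw":0.1}
  ]
}}

```text
clock: 5.45
tool_pos: [0.5399, -0.01, 0.0507]
tcp_rot: [-0.136, 0.991, -0.0, 0.001]
force: [-7.8, 3.4, 22.8]
opening: 0.0203
```

>>> {"api": "move_arm", "payload": {
  "increments": [
    {"xyz":[0,0,-0.2],"twist":0,"jaw":0.1},
    {"xyz":[0,0,-0.2],"twist":0,"jaw":0.5},
    {"xyz":[0,0,-0.2],"twist":0,"jaw":0.9},
    {"xyz":[0,0,-0.2],"twist":0,"jaw":0.9},
    {"xyz":[0,0,-0.2],"twist":0,"jaw":0.9},
    {"xyz":[0,0,-5],"twist":0,"jaw":0.9},
    {"xyz":[0,0,-11],"twist":0,"jaw":0.95},
    {"xyz":[0,0,-15],"twist":10,"jaw":0.95},
    {"xyz":[0,0,-15],"twist":20,"jaw":0.95},
    {"xyz":[0,0,-15],"twist":30,"jaw":0.95}
  ]
}}

```text
clock: 6.7
tool_pos: [0.5397, -0.0101, 0.1993]
tcp_rot: [0.128, 0.992, 0.0, 0.001]
force: [0.2, -0.3, -0.0]
opening: 0.0832
```

>>> {"api": "move_arm", "payload": {
  "increments": [
    {"xyz":[0,0,0],"twist":60,"jaw":0.95},
    {"xyz":[0,0,0],"twist":60,"jaw":0.95},
    {"xyz":[0,0,0],"twist":60,"jaw":0.95},
    {"xyz":[0,0,0],"twist":60,"jaw":0.95},
    {"xyz":[0,0,0],"twist":60,"jaw":0.95},
    {"xyz":[0,0,0],"twist":60,"jaw":0.95},
    {"xyz":[0,0,0],"twist":60,"jaw":0.95}
  ]
}}

```text
clock: 7.58
tool_pos: [0.5395, -0.0101, 0.1984]
tcp_rot: [0.604, 0.797, -0.0, -0.0]
force: [0.9, 0.6, -0.0]
opening: 0.0834
```

Run:
```python
from h import *
plan([.54,-.01,.045],105.6)
c=get_calibration('wrist');save('wrist','w3.png')
print(proj(c,[.54,-.01,.072]))
```

```text
at [ 0.5395 -0.0101  0.1984] yaw 105.67 z [-0. -0. -1.] t 7.58 J [ 0.34  0.18 -0.36 -0.   -1.04 -1.64] -> cm [ 0.    0.05 15.34] twist 0.1
[[322.12017777 240.28123646]]
```

View pics/w3.png

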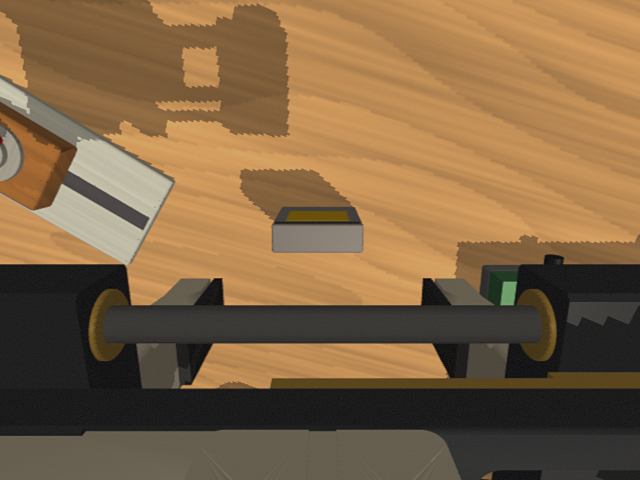

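The cartridge stands upright and square to the tool, with its top from (272,223) to (363,252). Its centre is (317.5,237), about 3 mm towards tool -x.

>>> {"api": "move_arm", "payload": {
  "increments": [
    {"xyz":[-0.2,0.1,6],"twist":0,"jaw":0.97},
    {"xyz":[-0.2,0.1,10],"twist":0,"jaw":0.97},
    {"xyz":[-0.2,0.1,13],"twist":0,"jaw":0.97},
    {"xyz":[-0.2,0.1,15.1],"twist":0,"jaw":0.97},
    {"xyz":[-0.2,0.1,15.1],"twist":0,"jaw":0.97},
    {"xyz":[-0.2,0.1,15.1],"twist":0,"jaw":0.5},
    {"xyz":[-0.2,0.1,15.1],"twist":0,"jaw":0.5},
    {"xyz":[-0.2,0.1,15.1],"twist":0,"jaw":0.5},
    {"xyz":[-0.2,0.1,15.1],"twist":0,"jaw":0.5}
  ],
  "force": 20
}}

```text
clock: 8.75
tool_pos: [0.5417, -0.0117, 0.0485]
tcp_rot: [0.604, 0.797, 0.001, 0.001]
force: [-0.7, 0.8, 7.8]
opening: 0.0619
```

>>> {"api": "move_arm", "payload": {
  "increments": [
    {"xyz":[0,0,0],"twist":0,"jaw":0.5},
    {"xyz":[0,0,0],"twist":0,"jaw":0.5},
    {"xyz":[0,0,-5],"twist":0,"jaw":0.5},
    {"xyz":[0,0,-10],"twist":0,"jaw":0.5},
    {"xyz":[0,0,-14],"twist":0,"jaw":0.5},
    {"xyz":[0,0,-14],"twist":0,"jaw":0.5}
  ]
}}

```text
clock: 9.5
tool_pos: [0.5429, -0.0114, 0.1913]
tcp_rot: [0.604, 0.797, 0.003, 0.002]
force: [0.2, 0.5, -1.4]
opening: 0.0616
```

Run:
```python
from h import *
ro=np.array([.5456,-.2771]);t=ro+rot(np.radians(-16.2))@[0,-.061];print(t)
plan([t[0],t[1],.187],163.8)
```

```text
[ 0.52858154 -0.33567791]
at [ 0.5429 -0.0114  0.1913] yaw 105.65 z [ 0.007  0.002 -1.   ] t 9.5 J [ 0.34  0.18 -0.37  0.   -1.01 -1.64] -> cm [-30.84 -10.13   0.36] twist -58.1
```

>>> {"api": "move_arm", "payload": {
  "increments": [
    {"xyz":[-30.8,-10.1,0],"twist":-58,"jaw":0.5},
    {"xyz":[-30.8,-10.1,0],"twist":-58,"jaw":0.5},
    {"xyz":[-30.8,-10.1,0],"twist":-58,"jaw":0.5},
    {"xyz":[-30.8,-10.1,0],"twist":-58,"jaw":0.5},
    {"xyz":[-30.8,-10.1,0],"twist":-58,"jaw":0.5},
    {"xyz":[-30.8,-10.1,0],"twist":-58,"jaw":0.5},
    {"xyz":[-30.8,-10.1,0],"twist":-58,"jaw":0.5},
    {"xyz":[-30.8,-10.1,0],"twist":-58,"jaw":0.5},
    {"xyz":[-30.8,-10.1,0],"twist":-58,"jaw":0.5}
  ]
}}

```text
clock: 10.62
tool_pos: [0.5268, -0.3346, 0.1873]
tcp_rot: [0.142, 0.99, 0.0, -0.0]
force: [-0.5, 0.4, 0.2]
opening: 0.062
```

Run:
```python
from h import *
plan([.5286,-.3357,.187],163.8)
c=get_calibration('wrist');save('wrist','w4.png')
ro=np.array([.5456,-.2771]);M=rot(np.radians(-16.2))
for n,q,z in(('rail+y corners',[[.0425,.135],[-.0425,.135]],.01),('bay at rowb top edge',[[.031,-.079],[-.031,-.079]],.082),('fence top',[[.0375,-.043],[-.0375,-.043]],.061),('knob',[[0,.025]],.079)):
    print(n,proj(c,[[*(ro+M@np.array(a)),z] for a in q]).round(1).tolist())
```

```text
at [ 0.5268 -0.3346  0.1873] yaw 163.63 z [-0.  0. -1.] t 10.62 J [-0.25  0.32 -0.19 -0.   -1.06 -0.03] -> cm [-0.21 -0.05  0.03] twist -0.2
rail+y corners [[273.3, 431.4], [365.8, 431.2]]
bay at rowb top edge [[266.9, 218.3], [368.0, 218.1]]
fence top [[263.4, 263.8], [372.8, 263.6]]
knob [[318.3, 366.5]]
```

View pics/w4.png

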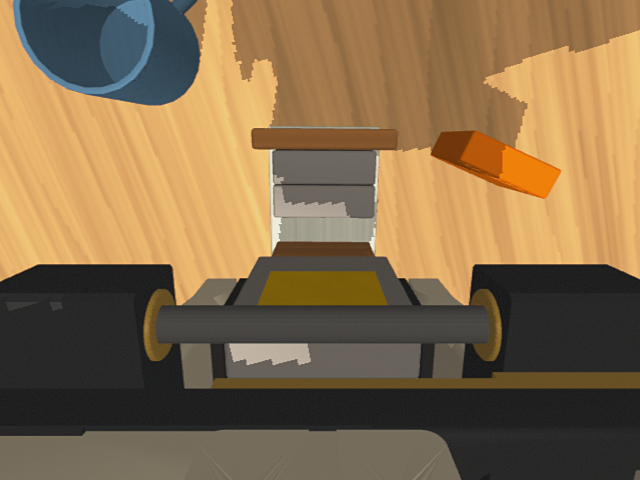

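The row tops span (274–375, 150–217), aligned with the tool. The fingers and held cartridge are centred at u≈324.5, and so are the row and end plate, so the lateral fit is good. The fence's front face foot is at v≈242.

Run:
```python
from h import *
c=get_calibration('wrist');s=get_state();Rm=R.from_quat(s['tcp_rot']).as_matrix()
ro=np.array([.5456,-.2771]);M=rot(np.radians(-16.2))
for n,uv,z in(('rowb edge',[324,217],.082),('fence foot',[324,242],.01),('endplate inner top',[324,150],.082)):
    p=onz(c,[uv],z)[0]; print(n,'tool cm',(Rm.T@(p-s['tool_pos'])*100).round(2),'rail',(M.T@(p[:2]-ro)).round(4))
print(proj(c,s['tool_pos']),proj(c,s['tool_pos']+[0,0,-.1]))
print(proj(c,s['tool_pos']+Rm@[0,0,.003]+Rm@[.031,0,0]),proj(c,s['tool_pos']+Rm@[-.031,0,0]))
```

```text
rowb edge tool cm [ 0.19 -1.93 10.55] rail [-0.0038 -0.0796]
fence foot tool cm [ 0.22  1.55 17.75] rail [-0.0041 -0.0448]
endplate inner top tool cm [ 0.18 -5.94 10.55] rail [-0.0039 -0.1197]
[[319.85659456 323.42455303]] [[320.88673148 249.6747791 ]]
[[402.0136179  319.92378659]] [[236.17366338 323.34016585]]
```

>>> {"api": "move_arm", "payload": {
  "increments": [
    {"xyz":[0.1,0.1,1],"twist":0,"jaw":0.5},
    {"xyz":[0.1,0.1,4],"twist":0,"jaw":0.5},
    {"xyz":[0.1,0.1,7],"twist":0,"jaw":0.5},
    {"xyz":[0.1,0.1,10],"twist":0,"jaw":0.5},
    {"xyz":[0.1,0.1,11.5],"twist":0,"jaw":0.5},
    {"xyz":[0.1,0.1,12.2],"twist":0,"jaw":0.5},
    {"xyz":[0.1,0.1,12.2],"twist":0,"jaw":0.5}
  ]
}}

```text
clock: 11.55
tool_pos: [0.5264, -0.3343, 0.0658]
tcp_rot: [0.142, 0.99, -0.0, 0.0]
force: [-0.5, -0.1, -0.3]
opening: 0.062
```

>>> {"api": "move_arm", "payload": {
  "increments": [
    {"xyz":[0,0,0.2],"twist":0,"jaw":0.5},
    {"xyz":[0,0,0.4],"twist":0,"jaw":0.5},
    {"xyz":[0,0,0.4],"twist":0,"jaw":0.5},
    {"xyz":[0,0,0.4],"twist":0,"jaw":0.5}
  ]
}}

```text
clock: 12.05
tool_pos: [0.5262, -0.3344, 0.0618]
tcp_rot: [0.142, 0.99, -0.0, 0.0]
force: [0.3, -0.2, 0.5]
opening: 0.0619
```

>>> {"api": "move_arm", "payload": {
  "increments": [
    {"xyz":[0,0,0.1],"twist":0,"jaw":0.5},
    {"xyz":[0,0,0.2],"twist":0,"jaw":0.5},
    {"xyz":[0,0,0.2],"twist":0,"jaw":0.5}
  ]
}}

```text
clock: 12.42
tool_pos: [0.526, -0.3344, 0.0594]
tcp_rot: [0.142, 0.99, 0.0, -0.0]
force: [0.2, -0.5, -0.6]
opening: 0.0618
```

>>> {"api": "move_arm", "payload": {
  "increments": [
    {"xyz":[0,0,0.1],"twist":0,"jaw":0.5},
    {"xyz":[0,0,0.15],"twist":0,"jaw":0.5},
    {"xyz":[0,0,0.15],"twist":0,"jaw":0.5}
  ]
}}

```text
clock: 12.8
tool_pos: [0.5262, -0.3344, 0.0586]
tcp_rot: [0.142, 0.99, -0.0, 0.0]
force: [-1.6, 0.9, 5.2]
opening: 0.0619
```

Touching at 5 N, so I'll release and lift.

>>> {"api": "move_arm", "payload": {
  "increments": [
    {"xyz":[0,0,0],"twist":0,"jaw":0.8},
    {"xyz":[0,0,0],"twist":0,"jaw":0.9},
    {"xyz":[0,0,0],"twist":0,"jaw":0.9},
    {"xyz":[0,0,0],"twist":0,"jaw":0.9},
    {"xyz":[0,0,-3],"twist":0,"jaw":0.9},
    {"xyz":[0,0,-7],"twist":0,"jaw":0.9},
    {"xyz":[0,0,-12],"twist":0,"jaw":0.9},
    {"xyz":[0,6,-16],"twist":0,"jaw":0.9},
    {"xyz":[0,12,-17],"twist":0,"jaw":0.9},
    {"xyz":[0,12,-17],"twist":0,"jaw":0.9}
  ]
}}

```text
clock: 14.05
tool_pos: [0.5614, -0.2164, 0.2299]
tcp_rot: [0.141, 0.99, 0.0, 0.002]
force: [0.0, -0.1, -0.6]
opening: 0.0793
```

Run:
```python
from h import *
K=np.array([.550,-.2525])
plan([*K,.071],-130)
c=get_calibration('wrist');save('wrist','w5.png')
print(proj(c,[*K,.079]))
```

```text
at [ 0.5614 -0.2164  0.2299] yaw 163.82 z [ 0.003 -0.    -1.   ] t 14.05 J [-0.04  0.25 -0.19 -0.   -1.13 -0.24] -> cm [ 0.14 -3.8  15.88] twist -66.2
[[323.10816204 178.71425094]]
```

View pics/w5.png

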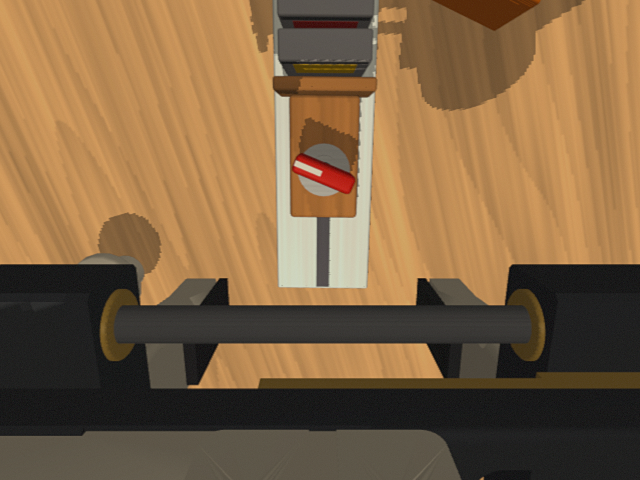

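The cartridge stands in the bay, upright and in line, with a gap to the row on one side and to the fence on the other. The knob is centred near (324,173) and its stripe end is to the left.

```bash
cat > k.py <<'E'
from h import *
def knob(fn,c):
    hsv=cv2.cvtColor(cv2.imread(fn),cv2.COLOR_BGR2HSV)
    m=cv2.inRange(hsv,(0,150,90),(6,255,255))|cv2.inRange(hsv,(174,150,90),(180,255,255));m[:110]=0;m[260:]=0;m[:,:230]=0;m[:,420:]=0
    w=cv2.inRange(hsv,(0,0,200),(180,60,255))
    m=cv2.morphologyEx(m,cv2.MORPH_CLOSE,np.ones((9,9)))
    k=max(cv2.findContours(m,cv2.RETR_EXTERNAL,2)[0],key=cv2.contourArea);r=cv2.minAreaRect(k);b=cv2.boxPoints(r)
    P=onz(c,b,.077);print('knob rect',r,'ctr',P.mean(0).round(4),'sides',np.linalg.norm(np.diff(P,axis=0),axis=1).round(4))
    for i in(0,1):
        v=P[i+1]-P[i];print('side angle',np.degrees(np.arctan2(v[1],v[0])).round(1),np.linalg.norm(v).round(4))
E
python3 - <<'E'
from k import *
knob('pics/w5.png',get_calibration('wrist'))
E
```

```text
knob rect ((323.1686706542969, 173.6952667236328), (63.30769348144531, 19.307693481445312), 22.61986541748047) ctr [ 0.5482 -0.2562  0.077 ] sides [0.0135 0.0448 0.0137]
side angle -130.0 0.0135
side angle 141.5 0.0448
```

>>> {"api": "move_arm", "payload": {
  "increments": [
    {"xyz":[0.2,-4,4],"twist":-67,"jaw":0.5},
    {"xyz":[0.2,-4,6],"twist":-67,"jaw":0.5},
    {"xyz":[0.2,-4,6],"twist":-67,"jaw":0.5},
    {"xyz":[0.2,-4,6],"twist":-67,"jaw":0.5},
    {"xyz":[0.2,-4,6],"twist":-67,"jaw":0.5},
    {"xyz":[0.2,-4,6],"twist":-67,"jaw":0.5},
    {"xyz":[0.2,-4,6],"twist":-67,"jaw":0.5},
    {"xyz":[0.2,-4,6],"twist":-67,"jaw":0.5}
  ]
}}

```text
clock: 15.1
tool_pos: [0.546, -0.2579, 0.1674]
tcp_rot: [-0.427, 0.904, 0.0, -0.001]
force: [0.7, -0.4, -0.2]
opening: 0.0438
```

Run:
```python
from k import *
plan([.549,-.2545,.071],-129)
c=get_calibration('wrist');save('wrist','w6.png')
print(proj(c,[.549,-.2545,.077]))
knob('pics/w6.png',c)
```

```text
at [ 0.546  -0.2579  0.1674] yaw -129.46 z [-0.001  0.    -1.   ] t 15.1 J [-0.12  0.31 -0.26 -0.   -1.01  1.  ] -> cm [-0.46 -0.02  9.64] twist -0.5
[[313.11766927 252.23722282]]
knob rect ((314.0, 232.5), (53.0, 22.0), 90.0) ctr [ 0.5576 -0.2623  0.077 ] sides [0.0126 0.0316 0.013 ]
side angle -129.4 0.0126
side angle 140.7 0.0316
```

View pics/w6.png

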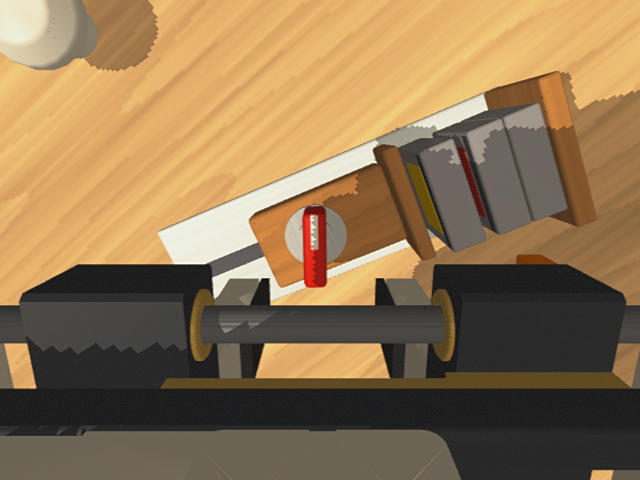

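The bar is upright in the picture (u 303–327, v 206–287), so it is parallel to the pads. It sits about 4 mm to tool -x of the hand centre.

>>> {"api": "move_arm", "payload": {
  "increments": [
    {"xyz":[-0.4,-0.2,2],"twist":0,"jaw":0.5},
    {"xyz":[-0.4,-0.2,5],"twist":0,"jaw":0.5},
    {"xyz":[-0.4,-0.2,8],"twist":0,"jaw":0.5},
    {"xyz":[-0.4,-0.2,9.5],"twist":0,"jaw":0.5},
    {"xyz":[-0.4,-0.2,9.5],"twist":0,"jaw":0.5},
    {"xyz":[-0.4,-0.2,9.5],"twist":0,"jaw":0.3},
    {"xyz":[-0.4,-0.2,9.5],"twist":0,"jaw":0.1},
    {"xyz":[-0.4,-0.2,9.5],"twist":0,"jaw":0.05},
    {"xyz":[-0.4,-0.2,9.5],"twist":0,"jaw":0.05}
  ],
  "force": 30
}}

```text
clock: 16.27
tool_pos: [0.5508, -0.2554, 0.0737]
tcp_rot: [-0.428, 0.904, -0.0, 0.0]
force: [-2.1, 0.1, 3.0]
opening: 0.0139
```

>>> {"api": "move_arm", "payload": {
  "increments": [
    {"xyz":[0,0,0],"twist":0,"jaw":0.05},
    {"xyz":[0,0,0],"twist":0,"jaw":0.05},
    {"xyz":[0,0,0],"twist":0,"jaw":0.05}
  ]
}}

```text
clock: 16.65
tool_pos: [0.5508, -0.2554, 0.0737]
tcp_rot: [-0.428, 0.904, -0.0, 0.0]
force: [-2.0, 0.3, 6.8]
opening: 0.0137
```

Run:
```python
from h import *
s=get_state();print(s['force'],s['torque'],s['opening'])
d=rot(np.radians(-16.2))@[0,-.0165]
p=s['tool_pos']+[*d,0]; plan(p,-129.4)
```

```text
[-1.96491842  0.26390997  6.79963934] [-0.07051851  0.9002805   0.01837932] 0.013737967410952207
at [ 0.5508 -0.2554  0.0737] yaw -129.37 z [ 0. -0. -1.] t 16.65 J [-0.11  0.41 -0.35  0.   -0.81  1.  ] -> cm [ 1.52 -0.65  0.  ] twist 0.0
```

>>> {"api": "move_arm", "payload": {
  "increments": [
    {"xyz":[0.23,-0.1,0],"twist":0,"jaw":0.05},
    {"xyz":[0.46,-0.2,0],"twist":0,"jaw":0.05},
    {"xyz":[0.69,-0.3,0],"twist":0,"jaw":0.05},
    {"xyz":[0.92,-0.4,0],"twist":0,"jaw":0.05},
    {"xyz":[1.1,-0.47,0],"twist":0,"jaw":0.05},
    {"xyz":[1.1,-0.47,0],"twist":0,"jaw":0.05},
    {"xyz":[1.1,-0.47,0],"twist":0,"jaw":0.05}
  ]
}}

```text
clock: 17.52
tool_pos: [0.5477, -0.266, 0.0737]
tcp_rot: [-0.428, 0.904, 0.0, 0.0]
force: [-1.9, 4.9, 6.1]
opening: 0.0139
```

>>> {"api": "move_arm", "payload": {
  "increments": [
    {"xyz":[0.14,-0.06,0],"twist":0,"jaw":0.05},
    {"xyz":[0.28,-0.12,0],"twist":0,"jaw":0.05},
    {"xyz":[0.28,-0.12,0],"twist":0,"jaw":0.05},
    {"xyz":[0.28,-0.12,0],"twist":0,"jaw":0.05}
  ]
}}

```text
clock: 18.02
tool_pos: [0.5468, -0.2687, 0.0736]
tcp_rot: [-0.428, 0.904, 0.0, 0.0]
force: [-2.3, 5.0, 7.2]
opening: 0.0138
```

>>> {"api": "move_arm", "payload": {
  "increments": [
    {"xyz":[0.09,-0.04,0],"twist":0,"jaw":0.05},
    {"xyz":[0.18,-0.08,0],"twist":0,"jaw":0.05},
    {"xyz":[0.18,-0.08,0],"twist":0,"jaw":0.05}
  ]
}}

```text
clock: 18.4
tool_pos: [0.5466, -0.2696, 0.0736]
tcp_rot: [-0.428, 0.904, 0.001, 0.001]
force: [-1.5, 10.9, 8.5]
opening: 0.0136
```

>>> {"api": "move_arm", "payload": {
  "increments": [
    {"xyz":[0.09,-0.04,0],"twist":0,"jaw":0.05},
    {"xyz":[0.09,-0.04,0],"twist":0,"jaw":0.05},
    {"xyz":[0.09,-0.04,0],"twist":0,"jaw":0.05}
  ]
}}

```text
clock: 18.77
tool_pos: [0.5466, -0.2698, 0.0736]
tcp_rot: [-0.428, 0.904, 0.001, 0.001]
force: [-0.1, 16.1, 9.3]
opening: 0.014
```

The bookend is snug: the force rose to 16 N after 15.0 mm of travel, from a start near 2 mm, which gives about 17 mm. Next I'll turn the knob with a firmer grip.

>>> {"api": "move_arm", "payload": {
  "increments": [
    {"xyz":[-0.05,0.02,0],"twist":0,"jaw":0.05},
    {"xyz":[-0.05,0.02,0],"twist":5,"jaw":0.05},
    {"xyz":[-0.05,0.02,0],"twist":10,"jaw":0.05},
    {"xyz":[-0.05,0.02,0],"twist":15,"jaw":0.05},
    {"xyz":[-0.05,0.02,0],"twist":20,"jaw":0.05},
    {"xyz":[-0.05,0.02,0],"twist":20,"jaw":0.05}
  ],
  "force": 55
}}

```text
clock: 19.52
tool_pos: [0.5464, -0.2699, 0.0736]
tcp_rot: [-0.264, 0.965, 0.001, 0.001]
force: [-2.2, 13.1, 9.1]
opening: 0.0137
```

```bash
cat > q.py <<'E'
from h import *
s=get_state();print(s['force'].round(1),s['torque'].round(3),s['opening'],s['joint_torque'][5]);plan(s['tool_pos'],0)
E
python3 q.py
```

```text
[-2.2 13.1  9.1] [ 5.031  0.535 -0.014] 0.013701183730899315 -0.5740025639533997
at [ 0.5464 -0.2699  0.0736] yaw -149.44 z [ 0.001  0.002 -1.   ] t 19.52 J [-0.14  0.42 -0.34 -0.   -0.81  0.68] -> cm [0. 0. 0.] twist -149.4
```

>>> {"api": "move_arm", "payload": {
  "increments": [
    {"xyz":[0,0,0],"twist":6,"jaw":0.05},
    {"xyz":[0,0,0],"twist":12,"jaw":0.05},
    {"xyz":[0,0,0],"twist":18,"jaw":0.05},
    {"xyz":[0,0,0],"twist":24,"jaw":0.05},
    {"xyz":[0,0,0],"twist":24,"jaw":0.05}
  ]
}}

```text
clock: 20.15
tool_pos: [0.5461, -0.27, 0.0736]
tcp_rot: [-0.057, 0.998, 0.001, 0.0]
force: [-2.0, 12.2, 9.8]
opening: 0.0134
```

```bash
python3 q.py
```

```text
[-2.  12.2  9.8] [ 4.907  0.792 -0.025] 0.013366675860727184 -0.6890080310404301
at [ 0.5461 -0.27    0.0736] yaw -173.45 z [ 0.     0.002 -1.   ] t 20.15 J [-0.14  0.42 -0.34 -0.   -0.81  0.26] -> cm [0. 0. 0.] twist -173.4
```

>>> {"api": "move_arm", "payload": {
  "increments": [
    {"xyz":[0,0,0],"twist":5,"jaw":0.05},
    {"xyz":[0,0,0],"twist":10,"jaw":0.05},
    {"xyz":[0,0,0],"twist":10,"jaw":0.05}
  ]
}}

```text
clock: 20.52
tool_pos: [0.546, -0.27, 0.0736]
tcp_rot: [0.03, 1.0, 0.001, 0.0]
force: [-2.7, 12.9, 9.7]
opening: 0.0138
```

```bash
python3 q.py
```

```text
[-2.7 12.9  9.7] [4.944 0.925 0.033] 0.013845847447159328 -0.5810440331697464
at [ 0.546  -0.27    0.0736] yaw 176.57 z [ 0.     0.002 -1.   ] t 20.52 J [-0.14  0.42 -0.34 -0.   -0.81  0.08] -> cm [0. 0. 0.] twist 176.6
```

>>> {"api": "move_arm", "payload": {
  "increments": [
    {"xyz":[0,0,0],"twist":5,"jaw":0.05},
    {"xyz":[0,0,0],"twist":5,"jaw":0.05}
  ]
}}

```text
clock: 20.78
tool_pos: [0.546, -0.27, 0.0736]
tcp_rot: [0.074, 0.997, 0.001, -0.0]
force: [-3.1, 12.7, 10.6]
opening: 0.0139
```

```bash
python3 q.py
```

```text
[-3.1 12.7 10.6] [4.906e+00 9.940e-01 1.000e-03] 0.013858879435650109 -0.565309189260006
at [ 0.546  -0.27    0.0736] yaw 171.57 z [ 0.     0.002 -1.   ] t 20.77 J [-0.14  0.42 -0.34 -0.   -0.81 -0.01] -> cm [0. 0. 0.] twist 171.6
```

>>> {"api": "move_arm", "payload": {
  "increments": [
    {"xyz":[0,0,0],"twist":5,"jaw":0.05},
    {"xyz":[0,0,0],"twist":5,"jaw":0.05}
  ]
}}

```text
clock: 21.02
tool_pos: [0.5459, -0.27, 0.0736]
tcp_rot: [0.117, 0.993, 0.001, -0.0]
force: [-2.9, 12.3, 10.8]
opening: 0.0136
```

```bash
python3 q.py
```

```text
[-2.9 12.3 10.8] [4.946 1.104 0.033] 0.013564269336163353 -0.6023622862994671
at [ 0.5459 -0.27    0.0736] yaw 166.57 z [-0.     0.002 -1.   ] t 21.02 J [-0.14  0.42 -0.34 -0.   -0.81 -0.09] -> cm [0. 0. 0.] twist 166.6
```

>>> {"api": "move_arm", "payload": {
  "increments": [
    {"xyz":[0,0,0],"twist":4,"jaw":0.05},
    {"xyz":[0,0,0],"twist":4,"jaw":0.05}
  ]
}}

```text
clock: 21.28
tool_pos: [0.5458, -0.2699, 0.0736]
tcp_rot: [0.151, 0.989, 0.001, -0.0]
force: [-3.2, 12.2, 10.3]
opening: 0.0138
```

```bash
python3 q.py
```

```text
[-3.2 12.2 10.3] [4.973 1.131 0.301] 0.013825611003701355 -0.7316390611231327
at [ 0.5458 -0.2699  0.0736] yaw 162.61 z [-0.     0.002 -1.   ] t 21.27 J [-0.14  0.42 -0.34 -0.   -0.81 -0.16] -> cm [0. 0. 0.] twist 162.6
```

>>> {"api": "move_arm", "payload": {
  "increments": [
    {"xyz":[0,0,0],"twist":4,"jaw":0.05},
    {"xyz":[0,0,0],"twist":4,"jaw":0.05}
  ]
}}

```text
clock: 21.52
tool_pos: [0.5458, -0.2699, 0.0736]
tcp_rot: [0.186, 0.983, 0.001, -0.0]
force: [-3.8, 13.8, 11.1]
opening: 0.0139
```

```bash
python3 q.py
```

```text
[-3.8 13.8 11.1] [5.01  1.197 0.323] 0.013898852566712222 -0.7837013527750969
at [ 0.5458 -0.2699  0.0736] yaw 158.61 z [-0.     0.002 -1.   ] t 21.52 J [-0.14  0.42 -0.34 -0.   -0.81 -0.23] -> cm [0. 0. 0.] twist 158.6
```

>>> {"api": "move_arm", "payload": {
  "increments": [
    {"xyz":[0,0,0],"twist":4,"jaw":0.05},
    {"xyz":[0,0,0],"twist":4,"jaw":0.05}
  ]
}}

```text
clock: 21.78
tool_pos: [0.5458, -0.2699, 0.0736]
tcp_rot: [0.22, 0.976, 0.001, -0.0]
force: [-3.4, 13.9, 9.8]
opening: 0.0138
```

```bash
python3 q.py
```

```text
[-3.4 13.9  9.8] [5.062 1.228 0.348] 0.013807204788141769 -0.7842638902366161
at [ 0.5458 -0.2699  0.0736] yaw 154.62 z [-0.     0.002 -1.   ] t 21.77 J [-0.14  0.42 -0.34 -0.   -0.81 -0.3 ] -> cm [0. 0. 0.] twist 154.6
```

The bite shows at tool yaw ≈166.5°: the torque jumped from 0.03 to 0.30 N m over the next 4°. The target is 166.5 − 45 − 5 (wind-up) ≈ 116.5°, so 38° more.

>>> {"api": "move_arm", "payload": {
  "increments": [
    {"xyz":[0,0,0],"twist":5,"jaw":0.05},
    {"xyz":[0,0,0],"twist":10,"jaw":0.05},
    {"xyz":[0,0,0],"twist":15,"jaw":0.05},
    {"xyz":[0,0,0],"twist":20,"jaw":0.05},
    {"xyz":[0,0,0],"twist":25,"jaw":0.05},
    {"xyz":[0,0,0],"twist":30,"jaw":0.05},
    {"xyz":[0,0,0],"twist":34,"jaw":0.05},
    {"xyz":[0,0,0],"twist":38,"jaw":0.05},
    {"xyz":[0,0,0],"twist":38,"jaw":0.05},
    {"xyz":[0,0,0],"twist":38,"jaw":0.05}
  ]
}}

```text
clock: 23.02
tool_pos: [0.5454, -0.2696, 0.0736]
tcp_rot: [0.525, 0.851, 0.001, -0.001]
force: [-4.9, 14.5, 11.9]
opening: 0.0137
```

```bash
python3 q.py
```

```text
[-4.9 14.5 11.9] [5.81  1.557 0.369] 0.013702405609246357 -0.35346549935638905
at [ 0.5454 -0.2696  0.0736] yaw 116.67 z [-0.001  0.002 -1.   ] t 23.02 J [-0.14  0.41 -0.34 -0.   -0.81 -0.96] -> cm [0. 0. 0.] twist 116.7
```

>>> {"api": "move_arm", "payload": {
  "increments": [
    {"xyz":[0,0,0],"twist":35.5,"jaw":0.05},
    {"xyz":[0,0,0],"twist":-5,"jaw":0.05}
  ]
}}

```text
clock: 23.28
tool_pos: [0.5454, -0.2695, 0.0736]
tcp_rot: [0.527, 0.85, 0.001, -0.001]
force: [-4.6, 13.7, 12.0]
opening: 0.0138
```

I made a typing error there. The first row said 35.5° instead of a small back-off. The 10.7° row limit cut it short and the next row came back, but the screw may have gone up to about 10° past the 45° target. I'll check the state before doing anything else.

```bash
python3 q.py
```

```text
[-4.6 13.7 12. ] [ 5.641e+00  1.464e+00 -4.000e-03] 0.013793065791096147 -7.141433358192444
at [ 0.5454 -0.2695  0.0736] yaw 116.36 z [-0.001  0.003 -1.   ] t 23.27 J [-0.14  0.41 -0.34 -0.   -0.81 -0.97] -> cm [0. 0. 0.] twist 116.4
```

Torque is about 0, so the screw did move and the bar is now in the slack. I'll settle, then take up the slack gently with 2° moves, well below the torque that moves the screw.

>>> {"api": "move_arm", "payload": {
  "increments": [
    {"xyz":[0,0,0],"twist":0,"jaw":0.05},
    {"xyz":[0,0,0],"twist":0,"jaw":0.05}
  ]
}}

```text
clock: 23.52
tool_pos: [0.5454, -0.2696, 0.0736]
tcp_rot: [0.525, 0.851, 0.001, -0.001]
force: [-4.7, 14.0, 12.0]
opening: 0.0136
```

```bash
python3 q.py
```

```text
[-4.7 14.  12. ] [5.804 1.528 0.077] 0.013565486634934138 0.0006651238800259307
at [ 0.5454 -0.2696  0.0736] yaw 116.63 z [-0.001  0.003 -1.   ] t 23.52 J [-0.14  0.41 -0.34 -0.   -0.81 -0.96] -> cm [0. 0. 0.] twist 116.6
```

>>> {"api": "move_arm", "payload": {
  "increments": [
    {"xyz":[0,0,0],"twist":2,"jaw":0.05},
    {"xyz":[0,0,0],"twist":2,"jaw":0.05}
  ]
}}

```text
clock: 23.78
tool_pos: [0.5454, -0.2696, 0.0736]
tcp_rot: [0.54, 0.842, 0.001, -0.001]
force: [-4.4, 15.2, 11.6]
opening: 0.0137
```

```bash
python3 q.py
```

```text
[-4.4 15.2 11.6] [5.842 1.576 0.091] 0.013659662964978406 -0.25489266961812973
at [ 0.5454 -0.2696  0.0736] yaw 114.6 z [-0.001  0.003 -1.   ] t 23.77 J [-0.14  0.41 -0.34 -0.   -0.81 -1.  ] -> cm [0. 0. 0.] twist 114.6
```

>>> {"api": "move_arm", "payload": {
  "increments": [
    {"xyz":[0,0,0],"twist":1.5,"jaw":0.05},
    {"xyz":[0,0,0],"twist":1.5,"jaw":0.05}
  ]
}}

```text
clock: 24.02
tool_pos: [0.5454, -0.2695, 0.0736]
tcp_rot: [0.551, 0.834, 0.001, -0.001]
force: [-4.9, 15.9, 11.8]
opening: 0.0134
```

```bash
python3 q.py
```

```text
[-4.9 15.9 11.8] [5.964 1.553 0.071] 0.013448382060054427 -0.2020962769165635
at [ 0.5454 -0.2695  0.0736] yaw 113.11 z [-0.001  0.003 -1.   ] t 24.02 J [-0.14  0.41 -0.34 -0.   -0.81 -1.03] -> cm [0. 0. 0.] twist 113.1
```

The bar is still free at 113.1°, so the screw rests about 53–56° past the bite (~0.95 rad). That is over the 45° aim but inside the allowed 60°. I won't turn it any further. Now I'll release and retreat.

>>> {"api": "move_arm", "payload": {
  "increments": [
    {"xyz":[0,0,0],"twist":0,"jaw":0.3},
    {"xyz":[0,0,0],"twist":0,"jaw":0.45},
    {"xyz":[0,0,0],"twist":0,"jaw":0.45},
    {"xyz":[0,0,0],"twist":0,"jaw":0.45},
    {"xyz":[0,0,-4],"twist":0,"jaw":0.45},
    {"xyz":[0,0,-9],"twist":0,"jaw":0.45},
    {"xyz":[0,0,-14],"twist":0,"jaw":0.45},
    {"xyz":[0,0,-18],"twist":0,"jaw":0.45},
    {"xyz":[0,0,-18],"twist":0,"jaw":0.45}
  ]
}}

```text
clock: 25.15
tool_pos: [0.5476, -0.2727, 0.2571]
tcp_rot: [0.551, 0.835, 0.001, 0.003]
force: [0.1, 0.0, -1.6]
opening: 0.0398
```

Run:
```python
from h import *
s=get_state();print(s['force'],s['tool_pos'])
import cv2
a=save('wrist','w7.png')
b=get_image('scene')[220:400,80:400];b=cv2.cvtColor(b,cv2.COLOR_RGB2BGR)
w=cv2.resize(cv2.imread('pics/w7.png'),(480,360));b=cv2.resize(b,(480,270))
cv2.imwrite('pics/fin.png',np.vstack([w[:320],b])[:600])
```

```text
[ 0.06597685  0.0207375  -1.59262682] [ 0.54758942 -0.2727179   0.25708104]
```

View pics/fin.png

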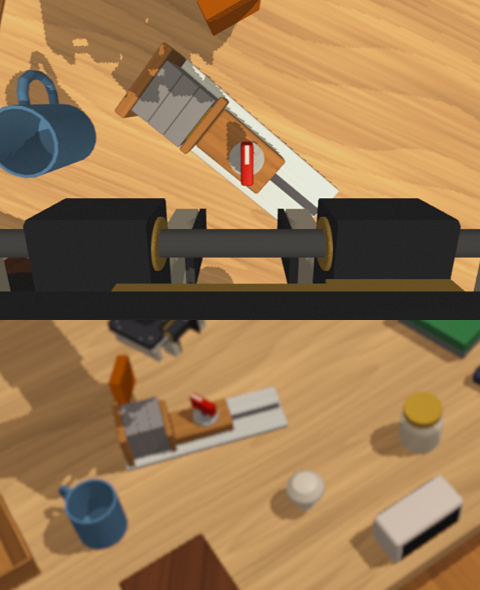

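The row of three stands tight between the end plate and bookend. The knob bar lies where it was left, and the mug, jar, mushroom and orange piece are undisturbed. The gripper is clear.

```bash
python3 -c "
from station import *
print(sign_off(), get_state()['clock'])"
```

```text
the job is handed in; nothing more can be done
the job is handed in; nothing more can be done
```

I handed the job in at about 25 s, but the lock knob ended about 10° tighter than the eighth of a turn you asked for.

- **Cartridge:** I took it from the console by its broad faces and stood it on the shelf. I then regripped it by its edges and released it in the bay.
- **Bookend:** I slid it by the knob until the push force rose from about 5 N to 16 N. That was 15.0 mm of travel from a start near 2 mm, so the joint should be at about 0.017 m.
- **Knob:** It bit after about 63° of turning, when the torque jumped from 0.03 to 0.30 N m. I turned on to the planned 45° plus wind-up.
- **My mistake:** While releasing the knob I typed a wrong number (35.5° in one row). The row limit stopped it at about 10.7°.
- **Where the screw stands:** I estimate 53–56° past the bite (about 0.95 rad). That is within the allowed 45 ± 15°, and the overtightening limit is 1.05 rad. I estimate this from tool angles and torque; I could not read the joint. I did not try to undo it, because turning back would only have loosened the free run.
- **Last checks:** The final picture shows the three cartridges upright, tight and in line. The mug, jar and mushroom look undisturbed. The controller grip and screwdriver were out of view, but the arm did not work near them after the pick. The knob bar stayed where I left it, at most about 2–3° short of tight. The gripper is clear, with under 2 N on the wrist.

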